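Turn the sample carousel and tip the brass gear into the tray

TASK

The next sample for the projector is the brass gear. Turn the carousel wheel by pushing its blue posts until the gear's compartment has clicked in at the spout, then push the lever with the red ball over, up to its stop but without forcing it, so that the carousel tips and the gear slides out into the blue tray, and let the carousel down again gently, without letting it drop, until it rests level. Do not take hold of the gear; keep the other four samples in the carousel and leave everything else on the table where it is.

Things in the scene. Friction and masses are not known exactly. Their poses are not given: they have to be found in the camera images.
- stand_origin (a point): Fixed stand of the carousel: point on the table top below the tipping axis. x points from the spout to the back (the spout looks to -x), y along the tipping axis to the side where the lever stands, z up. Grey base plate x -38 to 148, y -138 to 138 mm. Two uprights at x 0, y +-121 mm, 34 mm wide, 112 mm high. The wheel's axis stands at x +50 mm, y 0.
- tip_axis (a point): Cradle frame: origin on the tipping axis 95 mm above the table, axes parallel to stand_origin's while level. The cradle is an aluminium pan 212 mm across, centred at x +50 mm, with a clear rim (inner radius 100 mm, top 45 mm above this point), open only for 54 degrees at the spout. The whole top is open.
- tipping_cradle (a joint): Tilt in rad about the tipping axis: 0 level on its rubber buffer, grows as spout and lever go over to stand -x, until the pan meets a set-screw stop, whose setting differs (0.52 to 0.74 rad): feel for it. Its weight brings it back to 0; let go while tipped, it drops fast. Tipping takes about 1 to 4 N at the ball, then the force rises steeply at the stop (3 to 5 N per mm). Samples start to slide at 0.25 to 0.45 rad.
- lever_ball (a point): Centre of the red ball (30 mm across) on the tipping lever, in the cradle frame at x 0, y +141, z +128 mm, so 223 mm above the table when level. Below it a black collar (16 mm across, 12 mm high) and a 10 mm steel rod down to the axis. Push it to stand -x; it swings on a circle of 128 mm about the tipping axis.
- sample_wheel (a joint): Angle of the wheel in rad, counter-clockwise from above; turns endlessly both ways. A sprung click stop draws it to the nearest multiple of 60 degrees (1.0472), where one compartment stands squarely at the spout; past half-way it springs on to the next. Starts within 0.1 of 0. Turning it takes about 2 to 4 N at a post.
- wheel_hub (a point): Centre of the wheel on its floor, 107 mm above the table; x and y turn with the wheel and match the cradle's at angle 0. Six dividers (4 mm thick, 30 mm high) run from the 52 mm hub to the rim at 30, 90 .. 330 degrees in this frame. Between them six open-topped compartments centred at 0, 60 .. 300; the one at 180 starts empty at the spout, the others hold one loose sample each.
- post_a (a point): Top of the blue round post on the divider at 30 degrees of wheel_hub's frame; turns with the wheel. All six dividers have one: 13 mm across, 78 mm from the wheel's axis, standing 26 mm above the divider, top 163 mm above the table. The finger is meant to push them round from above the dividers (whose tops are 137 mm above the table).
- spout (a point): Middle of the gate in the rim, on the floor of the steel spout, 100 mm from the wheel's axis to the spout side; axes as tip_axis. The spout narrows to a lip 68 mm wide, 42 mm further out.
- brass_gear_mid (a point): Brass-coloured toothed gear with a hub, 36 mm across, 16 mm high, the sample wanted: its centre, half-way up. Lies in one of the five filled compartments.
- steel_gear_mid (a point): Grey steel toothed gear, 36 mm across, 14 mm high: its centre. To stay in the carousel.
- flanged_bush_mid (a point): Grey flanged bush, 23 mm across, 20 mm high: its centre. To stay in the carousel.
- plain_bush_mid (a point): Brass-coloured plain round bush, smooth, 24 mm across, 18 mm high: its centre. To stay in the carousel.
- taper_plug_mid (a point): Brass-coloured smooth cone, 26 mm across, 27 mm high: its centre. To stay in the carousel.
- tray_floor (a point): Blue tray, 140 x 200 mm outside, walls 2 mm thick and 22 mm high, standing loose below the spout with its long side (its y axis) along the way the sample slides: this point is the middle of its inner floor, z up.
- clipboard: Blue clipboard with a paper form, 226 x 165 mm, lying flat on the right at the back; bystander.
- screwdriver: Small screwdriver with an orange handle, 160 mm, lying on the left; bystander.
- loupe: Black stand loupe, 41 mm across, 44 mm high, on the left at the back; bystander.
- brass_gear: The same brass gear; origin in the middle of its underside, z up through its hub.

How it is judged:
By the outcome, as a careful person would: the job done as asked, in the order asked, and still so for the second after the job is handed in, with the robot touching nothing.
It also fails if it takes over 67 s, if anything falls off the work surface, if the arm or the gripper's body presses on something with over 40 N, if the wrist force passes 120 N, or if a joint passes its speed limit or range.

ROBOT

A 6-joint arm with a two-finger parallel gripper is mounted at the origin on a cart in front of the work surface, level with it; the furniture and walls round the work are solid. World frame = base frame: x ahead of the robot, y to its left, z up, the work surface at z = 0. Lengths are in mm, angles in degrees, forces in N, time in s.
With the tool pointing down it reaches from about 300 to 850 mm from the base axis. Payload 4.2 kg.
Tool frame: the origin (TCP) lies between the finger pads; the fingertips stand 19 mm ahead of it and the grasp point (between the pads) is the TCP; z points along the fingers, x is the direction in which the jaws open and shut, and the axes are right-handed (so a half turn about z gives the same grasp; the last joint's range is limited). The gripper opens to 91 mm and grips with 3 to 60 N. Pads are 32 mm wide; open, the fingers measure 118 mm over their backs; the gripper's body (76 mm by 178 mm) begins 60 mm behind the grasp point.
Start: joints at [-65.203, 18.312, 89.639, -0, 72.044, -1.146], TCP at [251.559, -517.068, 232.976] pointing down, gripper open.
Joint ranges: [-177.97, 177.97], [-48.28, 115.42], [12.27, 149.76], [-77.06, 257.06], [2.81, 150.46], [-146.56, 146.56]. Speed limits (degrees/s): [147.25, 147.25, 180, 180, 180, 180].

INTERFACE

Orientations are given as [roll, pitch, yaw] about the fixed x, y, z axes, in that order (R = Rz(yaw) Ry(pitch) Rx(roll)).
In Python, from workcell import sensors, grab_frame, env gives the robot as it stands.
- The arm moves only by the tool servo_tool, never from a script. Its argument "motion" is one flat list of numbers, 7 for each row, row after row: the shift along the world's x, y, z in mm, then the turn, a rotation vector about the world's x, y, z in rad, then the opening in per cent of the stroke, from 0 (shut) to 100 (fully open). In form: [x, y, z, rx, ry, rz, grip, x, y, z, rx, ry, rz, grip, ...]. A call has 1 to 10 rows; each row shifts and turns the commanded pose from where the row before left it; what a row does not reach is not made up. A row lasts 1/12 s, in which the tool goes at most 41.7 mm and 7.16 degrees, less where a joint would pass 70% of its speed; a pose out of reach is approached as far as the arm can. A call with a gripper value outside its range is refused whole. The fingers move at their own pace and stop on an object; "newtons" is the grip in N (left out, the last holds). Time passes only in rows, so rows that do not move let the fingers close. It gives the time, the measured TCP pose, the force and the opening at its end, in the units of the state.
- sensors.state(): the state, without advancing time (a new reading comes with each control period).
- grab_frame(name): name is "scene" or "top"; returns a dict with "image" (384x512x3 uint8, red, green, blue), "depth" (384x512 float32, mm along the optical axis (not along the pixel's ray), 0 where there is no reading), "fx", "fy", "cx", "cy" (pixels), "dist_coeffs" ([k1, k2, p1, p2, k3] as OpenCV has them; the pictures are not rectified), "extrinsics" (4x4, takes a point from camera to world coordinates). Camera axes: x right, y up, looking along -z (the intrinsics and any distortion apply to the point x, -y, -z); pixel columns grow to the right and rows downward; lengths in mm; the calibration is good to about 2 mm. A picture is of the moment at which its call begins.
- env.job_done(): hands the job in, once; it reports no verdict.
The state is a dict: "time_s": time; "qpos": joint angles; "qvel": joint speeds; "effort": joint torques, N m; "ee_pos": TCP position; "ee_rot": TCP orientation; "force": force on the tool from outside, world axes, zero at the start; "torque": the same for the moment, N m; "gripper_width": finger opening in mm.
Only numpy, scipy, OpenCV 4.12 (cv2) and the standard library are available. Lean on these libraries where they do the work, as an engineer would, in place of code of your own. Each camera call takes 0.05 s, during which the arm holds its last target.

## Working session

There is one attempt and no reset: what is moved stays moved. The work goes in short steps, Python scripts to look and compute and a tool call to move; the robot and the scene stay as the last step left them, time stands still between calls to the robot, and variables do not carry over. Pictures are saved under pics/ and viewed, and the job is handed in when it is done.

Besides the shell and the picture viewer there is one more tool, called as name(argument=value, ...) on one line, values as JSON. servo_tool: Moves the arm, as the interface text tells. Its arguments: {"type":"object","properties":{"motion":{"type":"array"},"newtons":{"type":"number"}},"required":["motion"]}

```bash
mkdir -p pics; ls; cat > h.py <<'E'
import numpy as np, cv2, pickle
from workcell import sensors, grab_frame, env
def snap(n,tag):
    f=grab_frame(n); pickle.dump(f,open(f'pics/{tag}.pkl','wb'))
    cv2.imwrite(f'pics/{tag}.png',cv2.cvtColor(f['image'],cv2.COLOR_RGB2BGR)); return f
def K(f): return np.array([[f['fx'],0,f['cx']],[0,f['fy'],f['cy']],[0,0,1.]])
def ray(f,u,v):
    p=cv2.undistortPoints(np.array([[[u,v]]],float),K(f),np.array(f['dist_coeffs'],float))[0,0]
    E=np.array(f['extrinsics']); d=E[:3,:3]@np.array([p[0],-p[1],-1]); return E[:3,3],d
def onz(f,u,v,z):
    o,d=ray(f,u,v); return o+d*(z-o[2])/d[2]
def dep(f,u,v):
    o,d=ray(f,u,v); return o+d*f['depth'][int(round(v)),int(round(u))]
def proj(f,P):
    E=np.array(f['extrinsics']); c=(np.asarray(P,float).reshape(-1,3)-E[:3,3])@E[:3,:3]; c=c*[1,-1,-1]
    return cv2.projectPoints(c,np.zeros(3),np.zeros(3),K(f),np.array(f['dist_coeffs'],float))[0][:,0]
E
python3 - <<'E'
from h import *
for n in('scene','top'):
    f=snap(n,n+'0'); print(n,f['fx'],f['dist_coeffs'],np.round(f['extrinsics'],3).tolist())
print(sensors.state())
E
```

```text
pics
scene 412.1644957617558 [-0.13143661  0.          0.          0.          0.        ] [[-0.627, 0.426, -0.652, -105.552], [-0.779, -0.352, 0.519, 545.117], [-0.008, 0.833, 0.553, 735.929], [0.0, 0.0, 0.0, 1.0]]
top 397.5705696710535 [-0.06169052  0.          0.          0.          0.        ] [[-0.009, 0.989, -0.149, 410.632], [-1.0, -0.012, -0.018, -17.663], [-0.019, 0.149, 0.989, 1364.781], [0.0, 0.0, 0.0, 1.0]]
{'time_s': 0.1, 'qpos': array([-6.52025698e+01,  1.83449875e+01,  8.96988133e+01,  6.96775957e-04,
        7.20415427e+01, -1.14454059e+00]), 'qvel': array([ 0.03345933, -0.05261748, -0.20358424,  0.02266775, -0.0424152 ,
        0.00882217]), 'effort': array([-2.82931012e-05, -4.13331878e+01, -2.32508916e+01,  7.29007716e-02,
        4.21353348e-02, -4.72444970e-05]), 'ee_pos': array([ 251.3849847 , -516.68292776,  232.23837877]), 'ee_rot': array([-1.79997633e+02,  8.53132963e-02, -6.40582427e+01]), 'force': array([-0.07238606, -0.69699748, -0.27078514]), 'torque': array([ 0.01222681, -0.07610282,  0.01669584]), 'gripper_width': 91.28927529464272}
```

View pics/scene0.png

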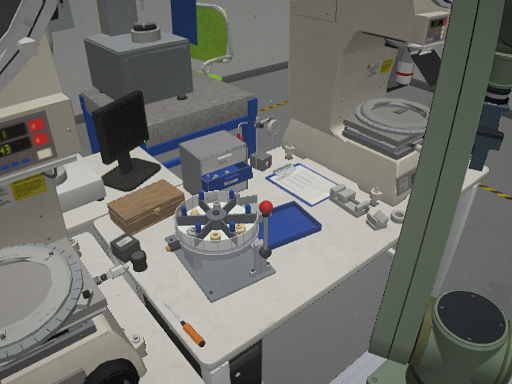

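View pics/top0.png

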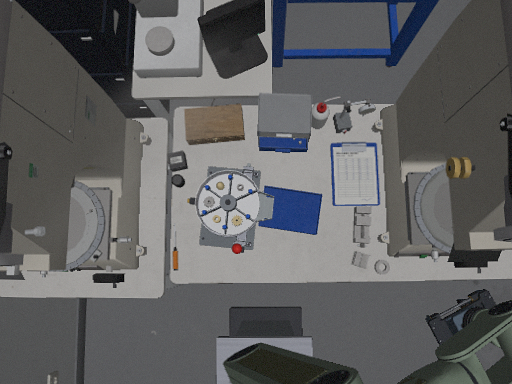

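```bash
python3 - <<'E'
from h import *
a=cv2.imread('pics/top0.png')[155:265,160:335]; cv2.imwrite('pics/top0z.png',cv2.resize(a,None,fx=4.5,fy=4.5,interpolation=cv2.INTER_CUBIC))
a=cv2.imread('pics/scene0.png')[180:305,150:330]; cv2.imwrite('pics/scene0z.png',cv2.resize(a,None,fx=4.4,fy=4.4,interpolation=cv2.INTER_CUBIC))
f=pickle.load(open('pics/top0.pkl','rb'))
h=cv2.cvtColor(f['image'],cv2.COLOR_RGB2HSV)
for nm,m,z in(('red',cv2.inRange(h,(0,150,80),(8,255,255))|cv2.inRange(h,(172,150,80),(180,255,255)),223),('blue',cv2.inRange(h,(105,150,60),(125,255,255)),163)):
    n,l,s,c=cv2.connectedComponentsWithStats(m)
    for i in range(1,n):
        x,y,w,hh,A=s[i]
        if A>=4 and 165<c[i][0]<340 and 155<c[i][1]<270: print(nm,A,np.round(c[i],1),np.round(onz(f,*c[i],z),1),np.round(dep(f,*c[i]),1))
E
```

```text
red 77 [236.6 248.2] [440.1  72.5 223. ] [439.6  71.2 239.5]
blue 108 [333.1 168.1] [ 684.1 -221.4  163. ] [ 719.9 -248.     5.7]
blue 12 [229.9 176.8] [660.6  97.8 163. ] [661.1  98.  160.6]
blue 14 [206.9 187.3] [628.7 168.7 163. ] [628.7 168.7 163. ]
blue 1984 [293.8 210.5] [553.7 -97.  163. ] [ 571.8 -107.1   10.4]
blue 11 [250.1 191.4] [614.3  35.6 163. ] [614.3  35.6 163.2]
blue 11 [204.2 211.8] [552.7 176.3 163. ] [552.9 176.6 161.3]
blue 12 [247.7 216.1] [538.2  43.4 163. ] [538.   43.3 164.8]
blue 12 [224.5 226.5] [507.2 113.8 163. ] [506.9 113.5 166.3]
```

View pics/top0z.png

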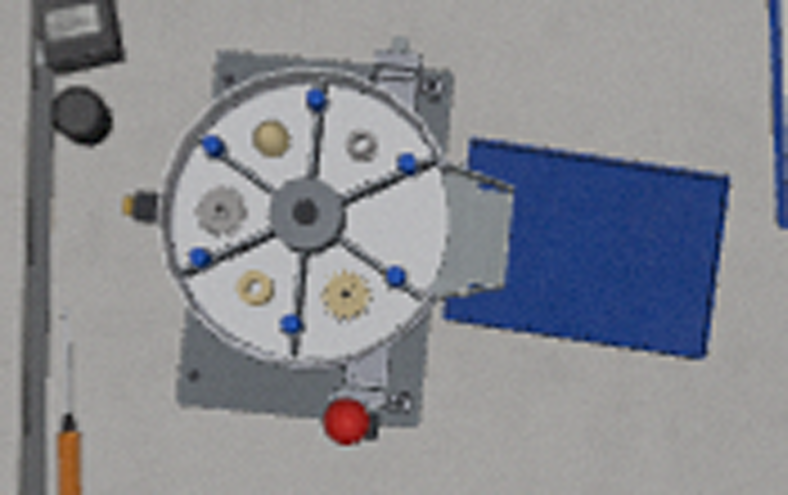

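View pics/scene0z.png

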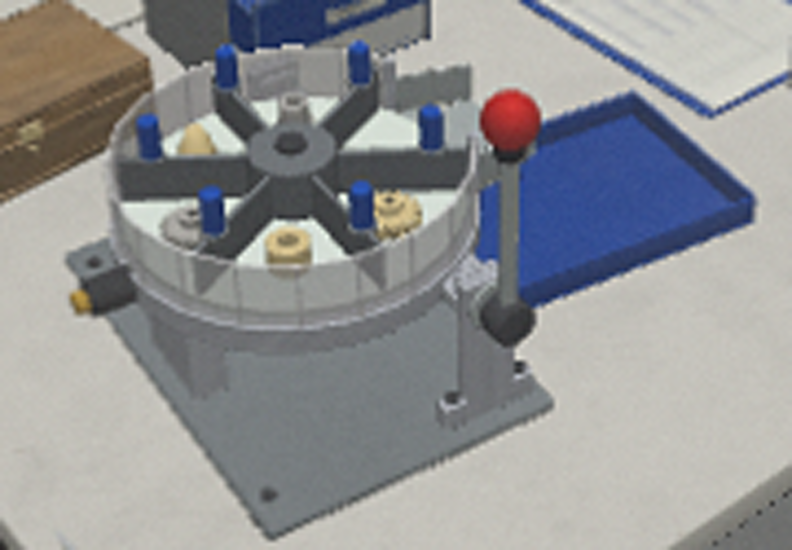

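```bash
python3 - <<'E'
from h import *
f=pickle.load(open('pics/top0.pkl','rb'))
D=f['depth']; v,u=np.mgrid[0:384:2,0:512:2]
p=cv2.undistortPoints(np.stack([u.ravel(),v.ravel()],1).astype(float)[:,None],K(f),np.array(f['dist_coeffs']))[:,0]
E=np.array(f['extrinsics']);d=np.c_[p[:,0],-p[:,1],-np.ones(len(p))]@E[:3,:3].T
P=E[:3,3]+d*D[v,u].ravel()[:,None]
print('cols y 650..-650; rows x 950..150 max z')
for x in range(950,100,-50):
    r=[]
    for y in range(600,-601,-50):
        m=(abs(P[:,0]-x)<25)&(abs(P[:,1]-y)<25); r.append(f"{P[m,2].max():5.0f}" if m.any() else '   - ')
    print(x,''.join(r))
# gear
for (zu,zv,z) in((345,295,121),(220,212,119)):
    print(onz(f,160+zu/4.5,155+zv/4.5,z))
# tray corners, stand plate corners
for (zu,zv,z) in((470,140,22),(728,178,22),(705,357,22),(445,318,22),(217,52,5),(453,70,5),(180,403,5),(417,425,5),(513,185,95),(503,287,95)):
    print(np.round(onz(f,160+zu/4.5,155+zv/4.5,z)))
E
```

```text
cols y 650..-650; rows x 950..150 max z
950    -    -    -    -    -    -     5   61   62   65   63   59  169  169  169   -    -3    5    5    8    3    5   -    -    - 
900    -    -     1  115   28    6    7   66   65   64   66   65  171  172  173  171  182  189  173  182  711  451   -    -    - 
850    -  -751 -581  794  780    5    8   66   65   66   66   64  173  173  173  170  112  176  174  155  782  416   -    -    - 
800    -  -758 -741  789  786    5   44   67   61   66   38    8  171  170  169  170    8   12   15   19  790  425   -    -    - 
750    -    -  -743  776  784    7   51   48   10    6    6    7  117  102  105  111    7    9   11   13  782  393   -    -    - 
700    -    -  -741  759  777    6   50   45   17  144  145  141   34    9    7    6    7   13   10   11  773  381  276  234   - 
650   180  251  339  758  773    6   48   42  148  167  167  142  143   23   23   28   20   13   13   13  773  238  253  252   - 
600    -   251  252  755  784    7    7  101  141  142  147  162  144  120   11   11   26   11   45  637  784  252  254  243   - 
550    -   246  251 
[... 707 characters left out ...]
47 -734 -741 -746 -743   -    -   612  601  337  338
250    -  -745 -739 -742 -736 -738 -741 -739 -732 -739 -741 -736 -740 -736 -737  737 -736 -737 -742  637  636  618  583  233 -739
200  -742 -738 -732 -740 -738 -734 -743 -739 -738 -735 -735 -740  384  646  726  742 -734  659  674  663  649  619  582 -741 -740
150  -735 -740 -741 -739 -737 -736 -738 -738 -657    4  264  446  554  562    6    6 -740 -738 -735 -738 -735  602 -737 -741 -731
[528.91221378  80.16036701 121.        ]
[588.76064073 168.71457998 119.        ]
[656.  -8.  22.]
[ 624. -203.   22.]
[ 489. -182.   22.]
[520.  13.  22.]
[731. 190.   5.]
[714.   5.   5.]
[459. 215.   5.]
[441.  35.   5.]
[609. -39.  95.]
[536. -30.  95.]
```

servo_tool(motion=[10,37,3,0,0,0,0,10,37,3,0,0,0,0,10,37,3,0,0,0,0,10,37,3,0,0,0,0,10,37,3,0,0,0,0,10,37,3,0,0,0,0,10,37,3,0,0,0,0,10,37,3,0,0,0,0,10,37,3,0,0,0,0,10,37,3,0,0,0,0])

```text
time_s: 0.93
ee_pos: [351.3, -145.2, 263.0]
ee_rot: [180.0, 0.0, -64.1]
force: [0.4, -0.1, -1.2]
gripper_width: 27.3
```

servo_tool(motion=[32,22,0,0,0,0,0,32,22,0,0,0,0,0,32,22,0,0,0,0,0,32,22,0,0,0,0,0,32,22,0,0,0,0,0,32,22,0,0,0,0,0,32,22,0,0,0,0,0,32,22,0,0,0,0,0,32,22,0,0,0,0,0,0,0,0,0,0,0,0])

```text
time_s: 1.77
ee_pos: [644.1, 55.0, 260.3]
ee_rot: [-179.9, 0.1, -63.9]
force: [-0.0, 0.3, -0.1]
gripper_width: 0.7
```

servo_tool(motion=[16,7,-20,0,0,0,0,16,8,-30,0,0,0,0,0,0,-20,0,0,0,0,0,0,0,0,0,0,0,0,0,0,0,0,0,0])

```text
time_s: 2.18
ee_pos: [670.5, 65.6, 191.6]
ee_rot: [179.8, 0.1, -64.1]
force: [-0.3, 0.4, 0.0]
gripper_width: 0.3
```

```bash
python3 - <<'E'
from h import *
s=sensors.state(); print(s['ee_pos'],s['force'])
f=snap('scene','scene1');a=f['image'][120:305,150:330]; cv2.imwrite('pics/scene1z.png',cv2.resize(a[:,:,::-1],None,fx=3.2,fy=3.2,interpolation=cv2.INTER_CUBIC))
E
```

```text
[670.51170389  65.64193054 191.59423324] [-0.34217868  0.37595609  0.02121848]
```

View pics/scene1z.png

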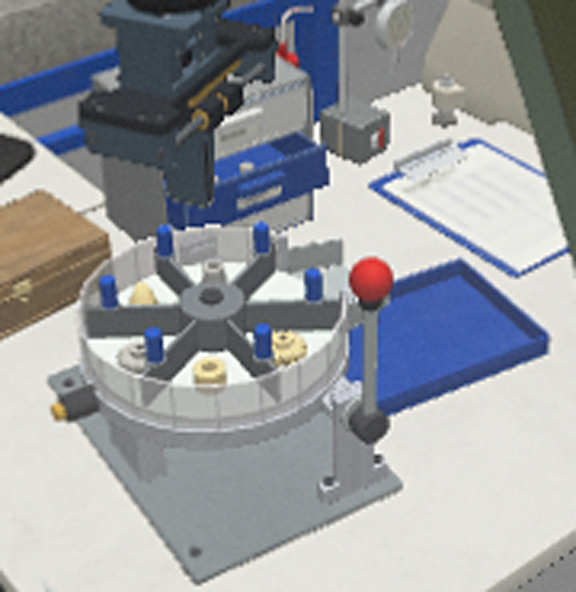

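servo_tool(motion=[2,2,-13,0,0,0,0,2,2,-13,0,0,0,0,0,0,0,0,0,0,0,-1,3,0,0,0,0,0,-2,4,0,0,0,0,0,-2,3,0,0,0,0,0,0,0,0,0,0,0,0])

```text
time_s: 2.82
ee_pos: [670.3, 80.8, 167.7]
ee_rot: [-179.9, -0.0, -64.0]
force: [-1.0, -0.3, -0.0]
gripper_width: 0.8
```

servo_tool(motion=[0,4,0,0,0,0,0,0,4,0,0,0,0,0,0,4,0,0,0,0,0,0,4,0,0,0,0,0,-0.6,4,0,0,0,0,0,-0.7,4,0,0,0,0,0,-1,4,0,0,0,0,0,-1,4,0,0,0,0,0])

```text
time_s: 3.48
ee_pos: [667.4, 112.6, 167.1]
ee_rot: [-180.0, 0.0, -64.1]
force: [2.8, -2.2, 1.3]
gripper_width: 0.3
```

```bash
python3 - <<'E'
from h import *
s=sensors.state(); print(s['ee_pos'],s['force'])
f=snap('scene','scene2');a=f['image'][120:305,150:330]; cv2.imwrite('pics/scene2z.png',cv2.resize(a[:,:,::-1],None,fx=3.2,fy=3.2,interpolation=cv2.INTER_CUBIC))
E
```

```text
[667.41775803 112.6076176  167.07156491] [ 2.81704953 -2.20308422  1.27500362]
```

View pics/scene2z.png

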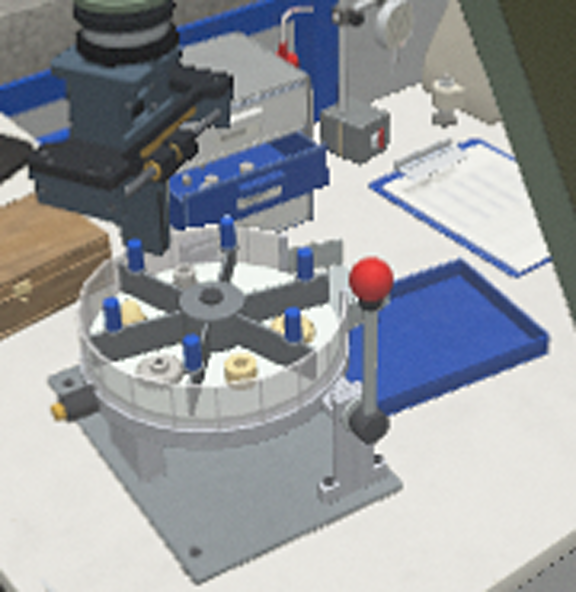

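servo_tool(motion=[-1.5,4,0,0,0,0,0,-1.5,4,0,0,0,0,0,-2,3.6,0,0,0,0,0,-2,3.6,0,0,0,0,0,-2.2,3.4,0,0,0,0,0,-2.2,3.4,0,0,0,0,0,-2.5,3.2,0,0,0,0,0,-2.5,3.2,0,0,0,0,0])

```text
time_s: 4.2
ee_pos: [650.2, 140.9, 166.9]
ee_rot: [180.0, 0.0, -64.1]
force: [1.5, -0.5, 0.3]
gripper_width: 0.4
```

servo_tool(motion=[-3,3,0,0,0,0,0,-3,3,0,0,0,0,0,0,0,0,0,0,0,0,0,0,0,0,0,0,0])

```text
time_s: 4.53
ee_pos: [644.5, 146.6, 167.0]
ee_rot: [180.0, 0.0, -64.0]
force: [-0.6, -0.3, 0.4]
gripper_width: 0.1
```

```bash
python3 - <<'E'
from h import *
s=sensors.state(); print(s['ee_pos'],s['force'])
f=snap('scene','scene3');a=f['image'][120:305,150:330]; cv2.imwrite('pics/scene3z.png',cv2.resize(a[:,:,::-1],None,fx=3.2,fy=3.2,interpolation=cv2.INTER_CUBIC))
E
```

```text
[644.54081295 146.59940005 167.00984544] [-0.61979396 -0.2883698   0.44536983]
```

View pics/scene3z.png

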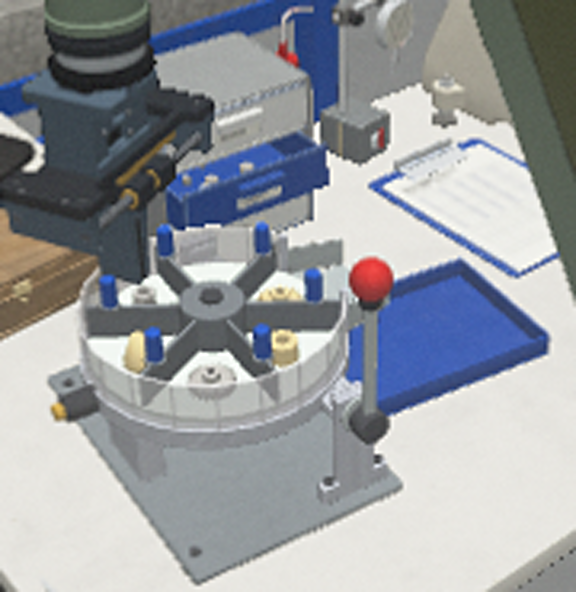

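servo_tool(motion=[3,-6,0,0,0,0,0,3,-6,0,0,0,0,0,0,0,35,0,0,0,0,0,0,35,0,0,0,0,0,0,34,0,0,0,0,-25,0,0,0,0,-0.11,0,-35,0,0,0,0,-0.11,0,-35,0,0,0,0,-0.11,0,-35,0,0,0,0,-0.11,0])

```text
time_s: 5.33
ee_pos: [519.9, 133.4, 270.9]
ee_rot: [-180.0, -0.0, -89.6]
force: [0.1, 0.1, 0.5]
gripper_width: 0.4
```

servo_tool(motion=[-30,-4,0,0,0,-0.11,0,-30,-4,0,0,0,0,0,-20,-4,0,0,0,0,0,0,0,0,0,0,0,0,0,0,0,0,0,0,0])

```text
time_s: 5.75
ee_pos: [441.0, 121.8, 271.7]
ee_rot: [-179.9, 0.0, -95.6]
force: [0.6, -0.2, 0.1]
gripper_width: 0.6
```

```bash
python3 - <<'E'
from h import *
s=sensors.state(); print(s['ee_pos'],s['ee_rot'],s['force'])
o=[]
for n in('scene','top'):
    f=snap(n,n+'4')
    a=f['image'][120:305,150:330] if n=='scene' else f['image'][130:280,150:345]; cv2.imwrite(f'pics/{n}4z.png',cv2.resize(a[:,:,::-1],None,fx=3.2,fy=3.2,interpolation=cv2.INTER_CUBIC))
    g=pickle.load(open(f'pics/{n}0.pkl','rb'))
    h=cv2.cvtColor(g['image'],cv2.COLOR_RGB2HSV)
    m=cv2.inRange(h,(0,130,60),(8,255,255))|cv2.inRange(h,(172,130,60),(180,255,255))
    N,l,st,c=cv2.connectedComponentsWithStats(m)
    for i in range(1,N):
        if st[i][4]>40 and 230<c[i][0]<280 and 195<c[i][1]<255: print(n,c[i],st[i]); o.append(ray(g,*c[i]))
(a,u),(b,v)=o; u/=np.linalg.norm(u);v/=np.linalg.norm(v)
t=np.linalg.lstsq(np.c_[u,-v],b-a,rcond=None)[0]; print(a+t[0]*u,b+t[1]*v)
E
```

```text
[441.01102745 121.83512109 271.68734828] [-1.79878883e+02  2.41867141e-02 -9.56004020e+01] [ 0.60618196 -0.15990194  0.12827795]
scene [265.45185185 206.9037037 ] [259 201  14  13 135]
top [236.55844156 248.15584416] [232 244  10  10  77]
[440.33560328  72.7788548  223.15370898] [440.0529764   72.48529097 223.12324507]
```

View pics/top4z.png

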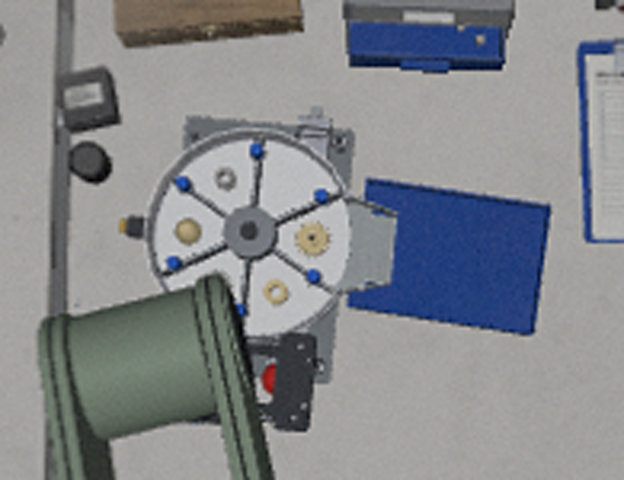

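View pics/scene4z.png

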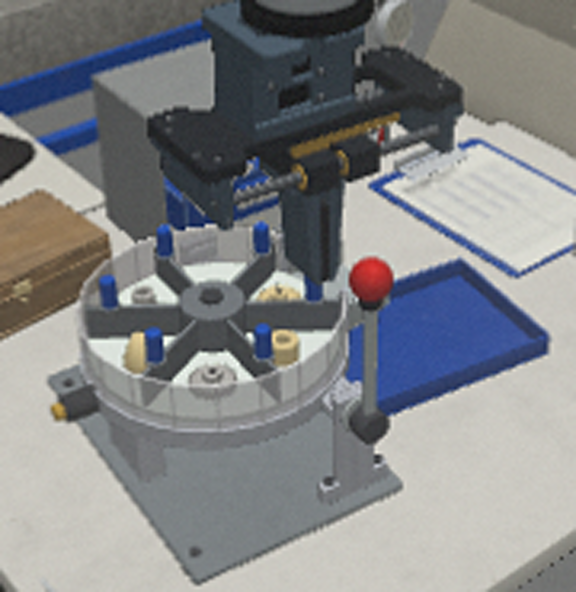

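servo_tool(motion=[1,-4,-18,0,0,0,0,1,-4,-18,0,0,0,0,0,-4,0,0,0,0,0,0,-4,0,0,0,0,0,0,0,0,0,0,0,0])

```text
time_s: 6.27
ee_pos: [444.0, 105.8, 235.5]
ee_rot: [-180.0, -0.0, -95.6]
force: [0.2, 0.2, -0.3]
gripper_width: 0.6
```

servo_tool(motion=[0,-2,0,0,0,0,0,0,-2,0,0,0,0,0,0,-2,0,0,0,0,0,0,-2,0,0,0,0,0,0,0,0,0,0,0,0])

```text
time_s: 6.68
ee_pos: [442.9, 98.1, 235.3]
ee_rot: [-180.0, -0.0, -95.6]
force: [0.5, -0.1, -0.1]
gripper_width: 0.3
```

servo_tool(motion=[0,-2,0,0,0,0,0,0,-2,0,0,0,0,0,0,-2,0,0,0,0,0,0,-2,0,0,0,0,0,0,0,0,0,0,0,0])

```text
time_s: 7.1
ee_pos: [442.7, 91.7, 235.4]
ee_rot: [180.0, 0.2, -95.6]
force: [-0.9, 5.8, 2.0]
gripper_width: 0.8
```

servo_tool(motion=[-0.3,-3,0,0,0,0,0,-0.3,-3,-0.3,0,0,0,0,-0.3,-3,-0.4,0,0,0,0,-0.3,-3,-0.5,0,0,0,0,-0.3,-3,-0.5,0,0,0,0,0,0,0,0,0,0,0])

```text
time_s: 7.6
ee_pos: [442.0, 76.3, 234.0]
ee_rot: [-179.9, 0.2, -95.6]
force: [-0.2, 5.0, 2.6]
gripper_width: 0.2
```

```bash
cat > lv.py <<'E'
from h import *
import sys
s=sensors.state(); print(s['time_s'],np.round(s['ee_pos'],1),np.round(s['force'],1))
n='scene';f=snap(n,n+sys.argv[1])
a=f['image'][120:305,150:330]; cv2.imwrite(f'pics/{n}{sys.argv[1]}z.png',cv2.resize(a[:,:,::-1],None,fx=3.2,fy=3.2,interpolation=cv2.INTER_CUBIC))
E
python3 lv.py 5
```

```text
7.6 [442.   76.3 234. ] [-0.2  5.   2.6]
```

View pics/scene5z.png

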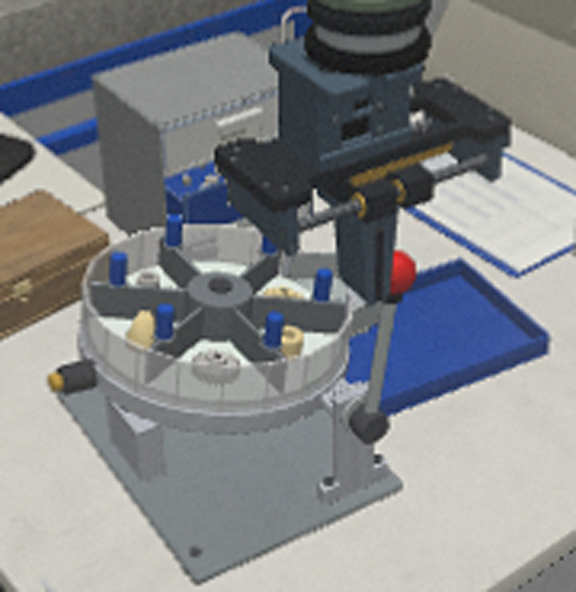

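servo_tool(motion=[-0.3,-3,-0.6,0,0,0,0,-0.3,-3,-0.6,0,0,0,0,-0.3,-3,-0.7,0,0,0,0,-0.3,-3,-0.7,0,0,0,0,-0.3,-3,-0.8,0,0,0,0,-0.3,-3,-0.9,0,0,0,0,0,0,0,0,0,0,0])

```text
time_s: 8.23
ee_pos: [440.1, 57.8, 229.4]
ee_rot: [-179.9, 0.1, -95.6]
force: [1.6, 4.9, 2.5]
gripper_width: 0.6
```

```bash
python3 lv.py 6
```

```text
8.2333 [440.1  57.8 229.4] [1.6 4.9 2.5]
```

View pics/scene6z.png

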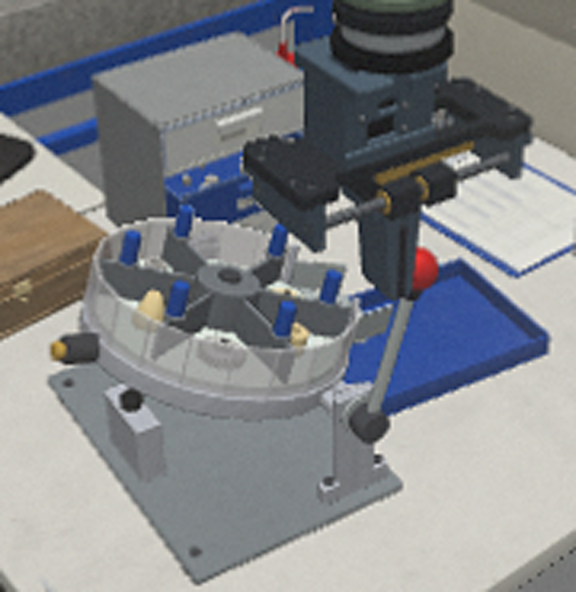

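servo_tool(motion=[-0.3,-3,-0.9,0,0,0,0,-0.3,-3,-1,0,0,0,0,-0.3,-3,-1.1,0,0,0,0,-0.3,-3,-1.2,0,0,0,0,-0.3,-3,-1.3,0,0,0,0,0,0,0,0,0,0,0])

```text
time_s: 8.78
ee_pos: [437.9, 41.8, 223.2]
ee_rot: [180.0, -0.0, -95.6]
force: [1.5, 3.6, 1.9]
gripper_width: 0.3
```

```bash
python3 lv.py 7
```

```text
8.7833 [437.9  41.8 223.2] [1.5 3.6 1.9]
```

View pics/scene7z.png

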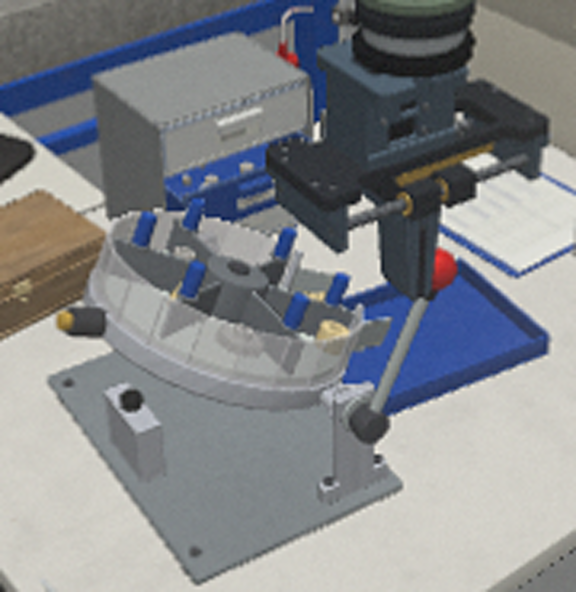

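servo_tool(motion=[-0.2,-2,-1,0,0,0,0,-0.2,-2,-1,0,0,0,0,-0.2,-2,-1.1,0,0,0,0,0,0,0,0,0,0,0])

```text
time_s: 9.17
ee_pos: [437.3, 35.9, 220.1]
ee_rot: [180.0, -0.0, -95.6]
force: [0.2, 4.5, 2.5]
gripper_width: 0.5
```

servo_tool(motion=[-0.2,-2,-1.1,0,0,0,0,-0.2,-2,-1.1,0,0,0,0,0,0,0,0,0,0,0])

```text
time_s: 9.42
ee_pos: [436.9, 31.9, 217.9]
ee_rot: [180.0, -0.0, -95.6]
force: [1.1, 4.0, 1.9]
gripper_width: 0.5
```

```bash
python3 lv.py 8
```

```text
9.4167 [436.9  31.9 217.9] [1.1 4.  1.9]
```

View pics/scene8z.png

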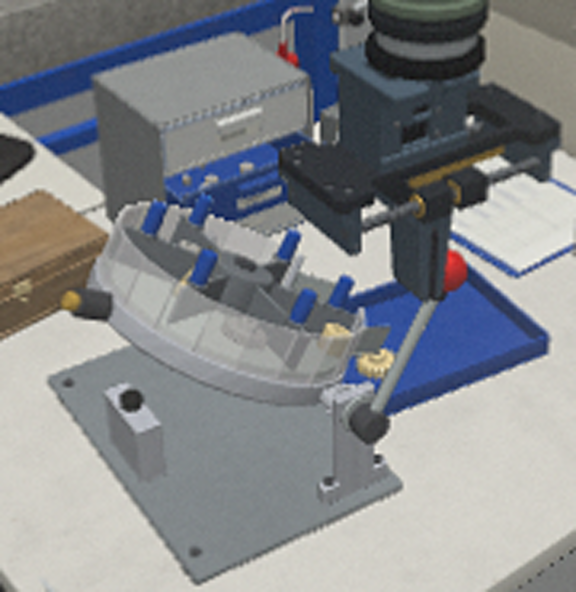

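servo_tool(motion=[-0.1,-1,-0.6,0,0,0,0,-0.1,-1,-0.6,0,0,0,0,0,0,0,0,0,0,0])

```text
time_s: 9.72
ee_pos: [436.7, 30.2, 216.8]
ee_rot: [180.0, -0.0, -95.6]
force: [0.6, 4.1, 2.0]
gripper_width: 0.2
```

servo_tool(motion=[-0.1,-1,-0.6,0,0,0,0,-0.1,-1,-0.6,0,0,0,0,0,0,0,0,0,0,0])

```text
time_s: 9.97
ee_pos: [436.6, 28.1, 215.7]
ee_rot: [180.0, -0.0, -95.6]
force: [0.0, 4.3, 2.2]
gripper_width: 0.4
```

servo_tool(motion=[-0.1,-1,-0.6,0,0,0,0,-0.1,-1,-0.6,0,0,0,0,0,0,0,0,0,0,0])

```text
time_s: 10.22
ee_pos: [436.4, 26.1, 214.4]
ee_rot: [180.0, -0.0, -95.6]
force: [0.1, 3.1, 1.3]
gripper_width: 0.5
```

servo_tool(motion=[-0.1,-1,-0.6,0,0,0,0,-0.1,-1,-0.7,0,0,0,0,0,0,0,0,0,0,0])

```text
time_s: 10.47
ee_pos: [436.2, 24.1, 213.1]
ee_rot: [180.0, -0.0, -95.6]
force: [-0.1, 3.5, 3.4]
gripper_width: 0.9
```

servo_tool(motion=[-0.1,-1,-0.6,0,0,0,0,-0.1,-1,-0.7,0,0,0,0,0,0,0,0,0,0,0])

```text
time_s: 10.72
ee_pos: [436.1, 22.1, 211.8]
ee_rot: [180.0, -0.0, -95.6]
force: [0.6, 3.8, 2.1]
gripper_width: 0.6
```

```bash
python3 lv.py 9
```

```text
10.7167 [436.1  22.1 211.8] [0.6 3.8 2.1]
```

View pics/scene9z.png

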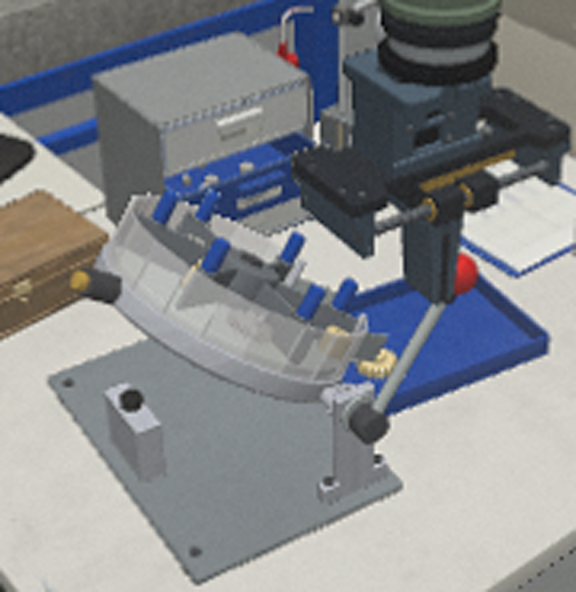

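servo_tool(motion=[-0.1,-1,-0.7,0,0,0,0,-0.1,-1,-0.7,0,0,0,0,0,0,0,0,0,0,0])

```text
time_s: 11.02
ee_pos: [435.9, 20.1, 210.5]
ee_rot: [-180.0, -0.0, -95.6]
force: [0.3, 3.0, 1.2]
gripper_width: 0.4
```

servo_tool(motion=[-0.1,-1,-0.7,0,0,0,0,-0.1,-1,-0.7,0,0,0,0,0,0,0,0,0,0,0])

```text
time_s: 11.27
ee_pos: [435.7, 18.1, 209.0]
ee_rot: [-180.0, -0.0, -95.6]
force: [-0.1, 2.7, 1.7]
gripper_width: 0.6
```

servo_tool(motion=[-0.1,-1,-0.7,0,0,0,0,0,0,0,0,0,0,0])

```text
time_s: 11.43
ee_pos: [435.6, 17.2, 208.4]
ee_rot: [-180.0, -0.0, -95.6]
force: [0.5, 3.0, 1.6]
gripper_width: 0.4
```

servo_tool(motion=[-0.1,-1,-0.8,0,0,0,0,0,0,0,0,0,0,0])

```text
time_s: 11.6
ee_pos: [435.5, 16.2, 207.6]
ee_rot: [-180.0, -0.0, -95.6]
force: [1.0, 4.0, 1.5]
gripper_width: 0.4
```

servo_tool(motion=[-0.1,-1,-0.8,0,0,0,0,0,0,0,0,0,0,0])

```text
time_s: 11.77
ee_pos: [435.4, 15.2, 206.8]
ee_rot: [-180.0, -0.0, -95.6]
force: [0.7, 2.6, 1.5]
gripper_width: 0.8
```

servo_tool(motion=[-0.1,-1,-0.8,0,0,0,0,0,0,0,0,0,0,0])

```text
time_s: 11.93
ee_pos: [435.2, 14.2, 205.9]
ee_rot: [180.0, -0.0, -95.6]
force: [0.3, 3.5, 1.7]
gripper_width: 0.4
```

servo_tool(motion=[-0.1,-1,-0.8,0,0,0,0,0,0,0,0,0,0,0])

```text
time_s: 12.1
ee_pos: [435.1, 13.2, 205.1]
ee_rot: [180.0, -0.0, -95.6]
force: [0.8, 2.7, 2.3]
gripper_width: 0.2
```

servo_tool(motion=[-0.1,-1,-0.8,0,0,0,0,0,0,0,0,0,0,0])

```text
time_s: 12.27
ee_pos: [435.0, 12.3, 204.4]
ee_rot: [180.0, 0.0, -95.6]
force: [0.7, 3.9, 1.8]
gripper_width: 0.3
```

```bash
python3 lv.py 10; python3 - <<'E'
from h import *
f=snap('top','top10');a=f['image'][130:280,150:345]; cv2.imwrite('pics/top10z.png',cv2.resize(a[:,:,::-1],None,fx=4,fy=4,interpolation=cv2.INTER_CUBIC))
E
```

```text
12.2667 [435.   12.3 204.4] [0.7 3.9 1.8]
```

View pics/scene10z.png

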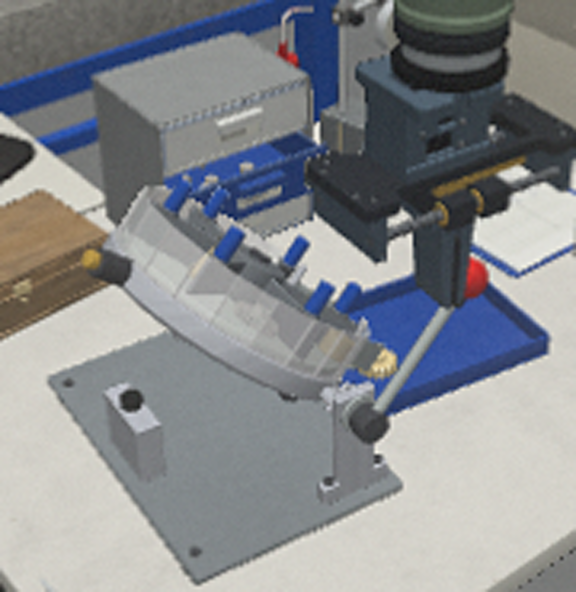

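View pics/top10z.png

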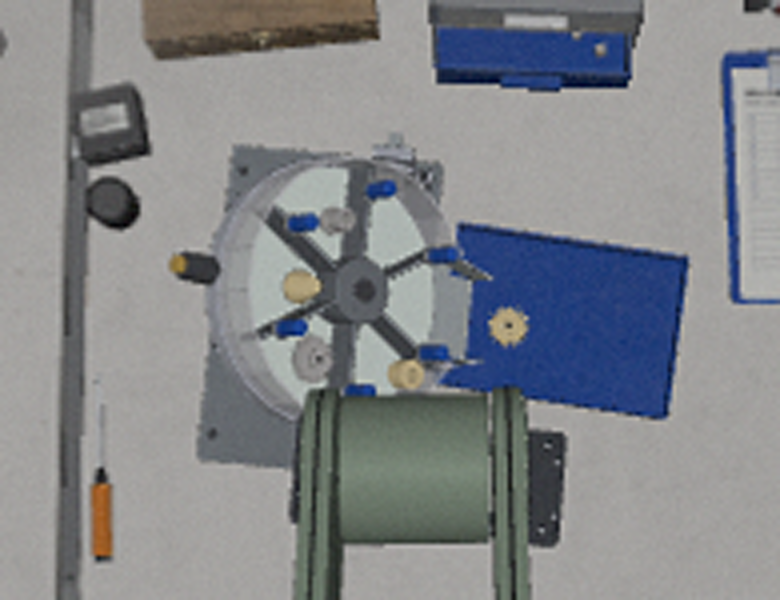

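servo_tool(motion=[-0.1,-1,-0.8,0,0,0,0,0,0,0,0,0,0,0])

```text
time_s: 12.53
ee_pos: [435.0, 11.6, 203.7]
ee_rot: [-180.0, 0.0, -95.6]
force: [0.0, 4.5, 2.7]
gripper_width: 0.4
```

servo_tool(motion=[-0.1,-1,-0.8,0,0,0,0,0,0,0,0,0,0,0])

```text
time_s: 12.7
ee_pos: [435.1, 11.1, 203.1]
ee_rot: [-180.0, 0.1, -95.6]
force: [0.4, 7.1, 2.8]
gripper_width: 0.4
```

servo_tool(motion=[0,-0.3,0,0,0,0,0,0,0,0,0,0,0,0])

```text
time_s: 12.87
ee_pos: [435.0, 11.1, 203.1]
ee_rot: [-180.0, 0.1, -95.6]
force: [0.3, 6.9, 3.6]
gripper_width: 0.4
```

servo_tool(motion=[0,0,0,0,0,0,0,0.2,2,1.7,0,0,0,0,0.2,2,1.6,0,0,0,0,0.2,2,1.6,0,0,0,0,0.2,2,1.5,0,0,0,0,0.2,2,1.4,0,0,0,0,0.2,2,1.4,0,0,0,0,0.2,2,1.3,0,0,0,0,0.2,2,1.3,0,0,0,0,0.2,2,1.2,0,0,0,0])

```text
time_s: 13.7
ee_pos: [436.3, 28.6, 215.1]
ee_rot: [179.9, 0.1, -95.6]
force: [1.2, 5.3, -2.4]
gripper_width: 0.7
```

servo_tool(motion=[0.2,2,1.2,0,0,0,0,0.2,2,1.1,0,0,0,0,0.2,2,1.1,0,0,0,0,0.2,2,1,0,0,0,0,0.2,2,1,0,0,0,0,0.2,2,0.9,0,0,0,0,0.2,2,0.9,0,0,0,0,0.2,2,0.9,0,0,0,0,0.2,2,0.8,0,0,0,0])

```text
time_s: 14.45
ee_pos: [438.0, 46.5, 224.0]
ee_rot: [179.9, 0.0, -95.6]
force: [-0.6, 5.8, -1.4]
gripper_width: 0.5
```

```bash
python3 lv.py 11
```

```text
14.45 [438.   46.5 224. ] [-0.6  5.8 -1.4]
```

View pics/scene11z.png

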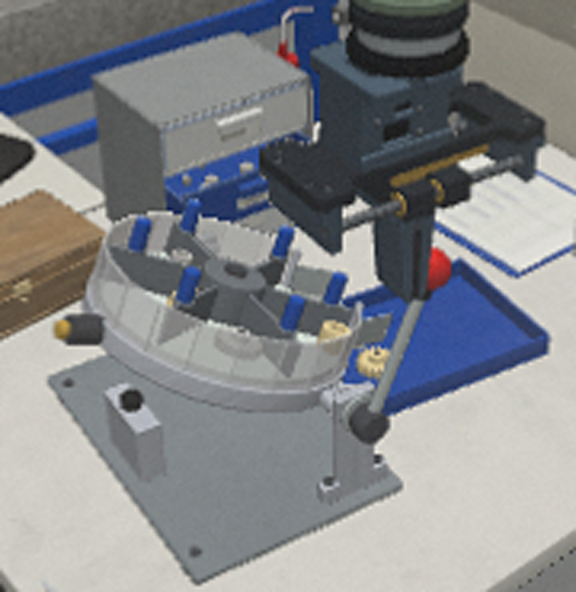

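servo_tool(motion=[0.2,2,0.8,0,0,0,0,0.2,2,0.8,0,0,0,0,0.2,2,0.7,0,0,0,0,0.2,2,0.7,0,0,0,0,0.2,2,0.7,0,0,0,0,0.2,2,0.6,0,0,0,0,0.2,2,0.6,0,0,0,0,0.2,2,0.5,0,0,0,0,0.2,2,0.5,0,0,0,0,0.2,2,0.5,0,0,0,0])

```text
time_s: 15.33
ee_pos: [440.2, 66.4, 230.6]
ee_rot: [179.9, 0.0, -95.6]
force: [0.5, 5.7, -1.9]
gripper_width: 0.3
```

servo_tool(motion=[0.2,2,0.4,0,0,0,0,0.2,2,0.4,0,0,0,0,0.2,2,0.4,0,0,0,0,0.2,2,0.3,0,0,0,0,0.2,2,0.3,0,0,0,0,0.2,2,0.2,0,0,0,0,0,0,0,0,0,0,0])

```text
time_s: 15.92
ee_pos: [441.7, 78.5, 233.2]
ee_rot: [180.0, 0.0, -95.6]
force: [0.6, 5.5, -2.0]
gripper_width: 0.1
```

servo_tool(motion=[0.1,1,0.1,0,0,0,0,0.1,1,0.1,0,0,0,0,0.1,1,0.1,0,0,0,0,0.1,1,0.1,0,0,0,0,0.1,1,0,0,0,0,0,0.1,1,0,0,0,0,0])

```text
time_s: 16.42
ee_pos: [442.3, 84.1, 233.6]
ee_rot: [-180.0, -0.0, -95.6]
force: [-0.8, 4.1, -1.4]
gripper_width: 0.2
```

servo_tool(motion=[0.1,1,0,0,0,0,0,0.1,1,0,0,0,0,0,0.1,1,0,0,0,0,0,0.1,1,0,0,0,0,0,0.1,1,0,0,0,0,0,0.1,1,0,0,0,0,0,0.1,1,0,0,0,0,0,0.1,1,0,0,0,0,0])

```text
time_s: 17.08
ee_pos: [443.1, 92.1, 233.6]
ee_rot: [-180.0, -0.0, -95.6]
force: [1.2, 4.7, -1.8]
gripper_width: 0.4
```

servo_tool(motion=[0.1,0.7,0,0,0,0,0,0.1,0.7,0,0,0,0,0,0.1,0.7,0,0,0,0,0,0.1,0.7,0,0,0,0,0,0,0.7,0,0,0,0,0,0,0.7,0,0,0,0,0,0,0,0,0,0,0,0])

```text
time_s: 17.67
ee_pos: [443.5, 96.0, 233.6]
ee_rot: [-180.0, -0.0, -95.6]
force: [1.0, 2.8, -1.1]
gripper_width: 0.2
```

servo_tool(motion=[0,0.5,0,0,0,0,0,0,0.5,0,0,0,0,0,0,0.5,0,0,0,0,0,0,0.5,0,0,0,0,0,0,0.5,0,0,0,0,0,0,0.5,0,0,0,0,0])

```text
time_s: 18.17
ee_pos: [443.4, 99.0, 233.6]
ee_rot: [180.0, -0.0, -95.6]
force: [0.6, -0.0, 1.6]
gripper_width: 0.5
```

servo_tool(motion=[0,1,0,0,0,0,0,0,1,0,0,0,0,0,0,1,0,0,0,0,0,0,1,0,0,0,0,0,0,0,0,0,0,0,0])

```text
time_s: 18.58
ee_pos: [443.5, 103.4, 233.6]
ee_rot: [-180.0, -0.0, -95.6]
force: [-0.4, -0.2, 0.2]
gripper_width: 0.4
```

```bash
python3 lv.py 12
```

```text
18.5833 [443.5 103.4 233.6] [-0.4 -0.2  0.2]
```

View pics/scene12z.png

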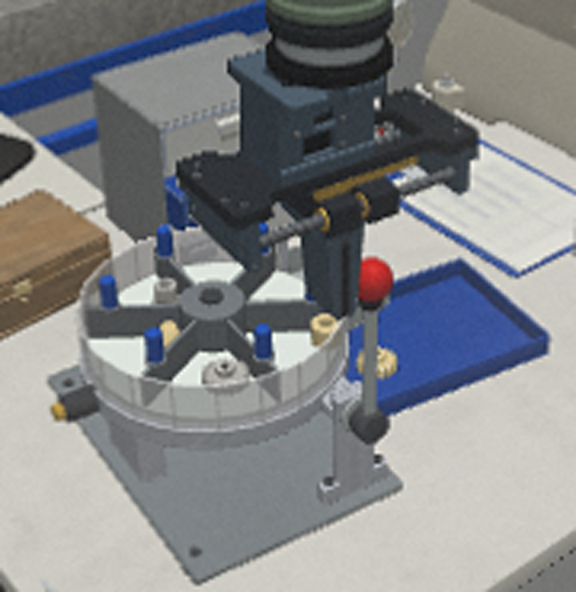

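servo_tool(motion=[0,5,0,0,0,0,0,0,7,5,0,0,0,0,0,0,35,0,0,0,0,0,0,35,0,0,0,0,-10,-30,0,0,0,0,0,-10,-38,0,0,0,0,0,-10,-38,0,0,0,0,0,-10,-38,0,0,0,0,0,-10,-38,0,0,0,0,0,-10,-38,0,0,0,0,0])

```text
time_s: 19.47
ee_pos: [382.9, -105.8, 309.2]
ee_rot: [-179.9, -0.0, -95.5]
force: [1.4, -0.6, -0.2]
gripper_width: 0.7
```

servo_tool(motion=[-5,-38,0,0,0,0,0,-5,-38,0,0,0,0,0,0,-38,0,0,0,0,0,0,-38,0,0,0,0,0,0,0,0,0,0,0,0])

```text
time_s: 19.88
ee_pos: [373.8, -262.2, 308.6]
ee_rot: [-180.0, -0.2, -95.9]
force: [0.1, 0.5, 0.1]
gripper_width: 0.3
```

```bash
python3 lv.py 13; python3 - <<'E'
from h import *
f=snap('top','top13');a=f['image'][130:280,150:345]; cv2.imwrite('pics/top13z.png',cv2.resize(a[:,:,::-1],None,fx=4,fy=4,interpolation=cv2.INTER_CUBIC))
h=cv2.cvtColor(f['image'],cv2.COLOR_RGB2HSV)
for nm,m,z in(('red',cv2.inRange(h,(0,150,80),(8,255,255))|cv2.inRange(h,(172,150,80),(180,255,255)),223),('blue',cv2.inRange(h,(105,150,60),(125,255,255)),163)):
    n,l,s,c=cv2.connectedComponentsWithStats(m)
    for i in range(1,n):
        if s[i][4]>=4 and 195<c[i][0]<340 and 155<c[i][1]<270:
            P=onz(f,*c[i],z); print(nm,s[i][4],np.round(c[i],1),np.round(P,1),np.degrees(np.arctan2(P[1]-105.9,P[0]-583.6)))
E
```

```text
19.8833 [ 373.8 -262.2  308.6] [0.1 0.5 0.1]
red 77 [236.6 248.2] [440.1  72.5 223. ] -166.89951622953834
blue 107 [333.2 167.5] [ 686.1 -221.6  163. ] -72.62466149582416
blue 13 [229.8 176.8] [660.8  98.2 163. ] -5.687019597043269
blue 13 [206.8 187.2] [628.9 169.2 163. ] 54.42437112110543
blue 1901 [294.5 210.5] [553.8 -99.1 163. ] -98.27151430947512
blue 11 [250.1 191.4] [614.3  35.6 163. ] -66.3992037710918
blue 11 [204.4 212.1] [551.8 175.7 163. ] 114.46351615704737
blue 13 [247.5 216.2] [538.   43.8 163. ] -126.26987807557913
blue 12 [224.5 226.5] [507.2 113.8 163. ] 174.0704347907337
```

View pics/scene13z.png

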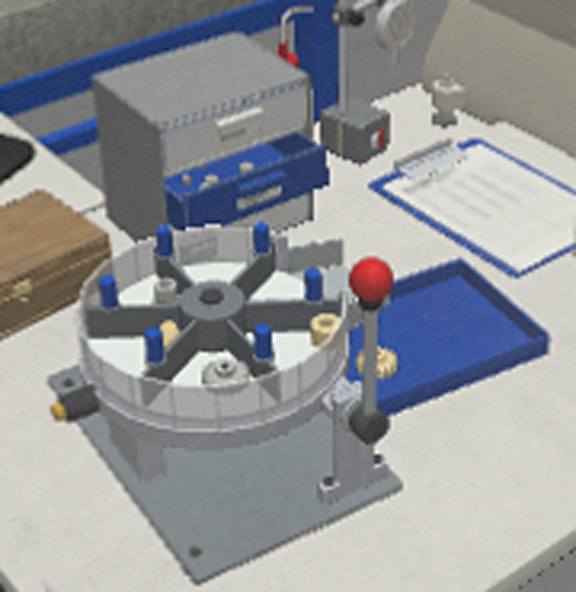

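View pics/top13z.png

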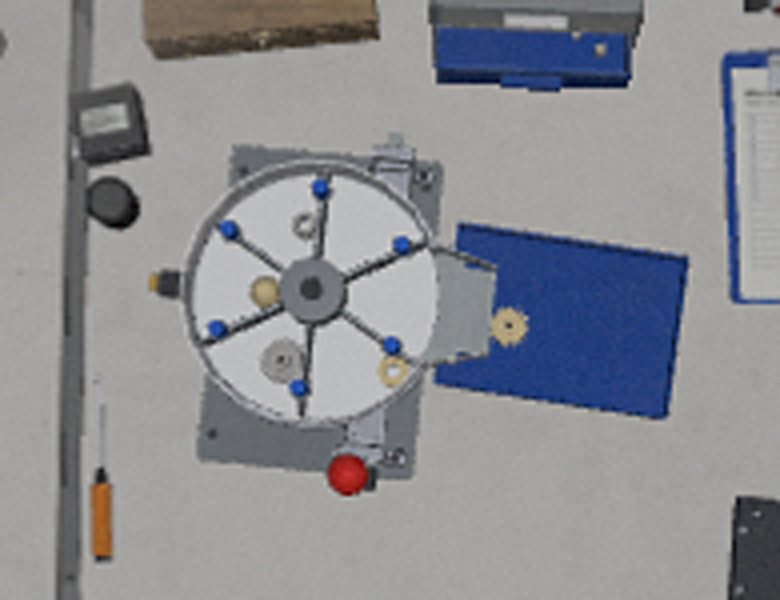

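All good: the ball is back at exactly its starting pixel, the gear lies in the tray, and the four other samples are in their compartments.

```bash
python3 -c "
from h import *
print(env.job_done())"
```

```text
the job is handed in; nothing more can be done
None
```

The brass gear is in the blue tray, the carousel is level again, and I have handed the job in at about 20 s.

- **Wheel:** I pushed one post 60° counter-clockwise with the closed fingers until the gear's compartment clicked in at the spout. The finger carried no load afterwards, and the final post angles match the click position to within about 1°.
- **Tipping:** I pushed the red ball over in small steps. The gear slid out at roughly 0.5 rad. I felt the stop at roughly 0.72 rad, where the push rose from about 4 N to 7 N and the finger stopped advancing, so I pushed no further.
- **Letting down:** I backed off at about 25 mm/s, slower at the end, with the finger still loaded by the ball, until contact force faded to zero at the level position.

**Last checks:**
- The ball is back at its starting pixel (236.6, 248.2).
- The gear lies in the tray near the spout end.
- The other four samples are all still in the carousel. They shifted within their compartments when it tipped.
- By eye, the tray, clipboard, screwdriver and loupe look unmoved.
- The arm is clear of everything.

No check failed. The ball made contact about 5 mm later than I worked out from the nominal finger thickness, so the tilt angles above are only approximate.

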